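# Switch on the guarded bench output

## Robot

A 6-joint arm with a two-finger parallel gripper is mounted at the origin on the work surface. World frame = base frame: x ahead of the robot, y to its left, z up, the work surface at z = 0. Lengths are in m, angles in degrees, forces in N, time in s.
With the tool pointing down it reaches from about 0.4 to 0.825 m from the base axis. Payload 7 kg.
Tool frame: the origin (TCP) lies midway between the tips of the shut fingers; the grasp point (between the pads) lies 19 mm behind it; z points along the fingers, y is the line along which they close (so a half turn about z gives the same grasp; the last joint's range is limited). The gripper opens to 85 mm and grips with 20 to 120 N. Pads are 22 mm wide; open, the fingers measure 114 mm over their backs; the gripper's body (76 mm by 85 mm) begins 54 mm behind the grasp point. The pads swing forward as they close: fully open they stand 13 mm farther back than shut.
Start: joints at [-47.894, 20.546, 0.682, 0, -70.136, -16.507], TCP at [0.292, -0.609, 0.231] pointing down, gripper open.
Joint ranges: [-176.03, 176.03], [-82.01, 121.73], [-58.28, 71.71], [-173.87, 95.51], [-174.79, -0.11], [-173.66, 173.66]. Speed limits (degrees/s): [136.94, 136.94, 172.46, 180, 180, 180].

## Interface

Orientations are given as [roll, pitch, yaw] about the fixed x, y, z axes, in that order (R = Rz(yaw) Ry(pitch) Rx(roll)).
In Python, from station import get_obs, camera, hand_in, look_for, masks_of gives the robot as it stands.
- The arm moves only by the shell command python3 -m crank 'ROWS' [OPENING] [FORCE]. ROWS is JSON, a list that holds one entry, the list of rows, each a list of 6 numbers: the shift along the world's x, y, z in mm, then the turn, a rotation vector about the world's x, y, z in degrees. In form: [[[x, y, z, ax, ay, az], ...]]. A call has 1 to 20 rows; each row shifts and turns the commanded pose from where the row before left it; what a row does not reach is not made up. A row lasts 1/10 s, in which the tool goes at most 50 mm and 8.59 degrees, less where a joint would pass 70% of its speed; a pose out of reach is approached as far as the arm can. A call with a gripper value outside its range is refused whole. OPENING is the closure, from 0 (fully open) to 1 (shut), set as the call begins (- or left out, the last holds). The fingers move at their own pace and stop on an object; FORCE is the grip in N (left out, the last holds). Time passes only in rows, so rows that do not move let the fingers close. It gives the time, the measured TCP pose, the force, the opening and the grip force at its end, in the units of the state.
- get_obs(): the state, without advancing time (a new reading comes with each control period).
- camera(name): name is "side" or "top" or "wrist"; returns a dict with "image" (400x640x3 uint8, red, green, blue), "K" (3x3 intrinsics, pixels), "T" (4x4, takes a point from camera to world coordinates). Camera axes: x right, y up, looking along -z (the intrinsics and any distortion apply to the point x, -y, -z); pixel columns grow to the right and rows downward; lengths in m; the calibration is good to about 2 mm. A picture is of the moment at which its call begins. There is no depth.
- hand_in(): hands the job in; it is judged then, once.
Trained networks look in a picture, given as the dict that the camera call returned (one of the last four; its "shot" number tells which), for a name from the list of things; names that differ only in an ending like _2 or _b are one class to them, and where a whole thing is asked for, a point or a joint stands for the part that bears it (a point fixed in the world has none). Each returns a list of dicts, best first, with "confidence" (0 to 1); they miss things now and then, are a little off and sometimes report something else, mostly with a low value. They report only what shows in the picture. A call takes as long as a camera call.
- look_for(picture, label): "xyz" ([x, y, z] in m, in world coordinates, good to about 4 mm: the middle of the surface that is visible of it).
- masks_of(picture, label): "pixels" (400x640 bool, what is visible of it).
The state is a dict: "time_s": time; "q": joint angles; "joint_vel": joint speeds; "joint_efforts": joint torques, N m; "tcp_pos": TCP position; "ee_rot": TCP orientation; "ft_force": force on the tool from outside, world axes, zero at the start; "moment": the same for the moment, N m; "finger_gap": opening from 0.0 (shut) to 1.0 (fully open); "gripper_force": force on a finger pad.
Only numpy, scipy, OpenCV 4.12 (cv2) and the standard library are available. Lean on these libraries where they do the work, as an engineer would, in place of code of your own. Each camera call takes 0.05 s, during which the arm holds its last target. There are 200 camera calls.

## Task

Switch on the red output of the bench power console: with a fingertip push its red guard up and right back until it stays open by itself, flip the toggle under it away from the robot to its ON side (green dot), then tip the guard forward again and let it drop shut over the toggle. Only push, gently, with closed fingertips or the outside of the fingers: grip and lift nothing, and leave the blue-guarded switch and everything lying on the console and bench as they are.

Things in the scene. Friction and masses are not known exactly. Their poses are not given: they have to be found in the camera images.
- console: Grey console with a flat aluminium top, 220 mm deep (x), 340 mm wide (y), 70 mm high; origin at the centre of its underside, on the bench. Both switches sit on its top, turned as it is, with their origins 20 mm before its middle and 85 mm to either side, either one on the left. It does not move
- red_switch: Red guarded switch: black base plate, x -46 to +58, y -34 to +34, z 0 to 4 mm, on the console's top, under a red box-shaped guard. Origin on the console's top (70 mm above the bench), straight under the toggle. x points from the robot's side to the hinge side, y left, z up. White dot (OFF) at x = -26 mm, green dot (ON) at x = +26 mm
- red_guard (a joint): Red guard's angle, rad: 0 shut, 1.75 fully back, resting there by its weight (about 70 g, free hinge, lightly damped): left below 1.13 it falls shut, above it falls back. Hinge along y at x 44, z 12 mm of the switch. Shut: x -40 to +48, y -28 to +28, z 6 to 47 mm, 3 mm walls, open below; from the front wall's top a lip 42 mm wide, 4 mm thick reaches forward to x -54, z 44 to 48
- red_guard_lip (a point): Middle of the front edge of the red guard's lip; moves with the guard. Shut, it is 98 mm before the hinge and 34 mm above it; fully open, about 102 mm above the console's top and 95 mm behind the toggle. The open guard's back face then leans 10 degrees back from upright
- red_guard_hinge (a point): Middle of the red guard's hinge line, 12 mm above the console's top and 44 mm behind the toggle; it does not move
- red_toggle (a joint): Red switch's toggle angle, rad: 0 = OFF, leaning 0.42 to the robot's side; 0.84 = ON, leaning 0.42 to the hinge side. Snap action: pushed past upright (0.42) it jumps over and stays; 3 to 4 N at the tip moves it. Pivot at x 0, z 12 mm of the switch, 26 mm from pivot to the centre of the 11 mm ball tip, shank 7.6 mm thick. Guard open, all is free around it above z 12 mm
- red_toggle_tip (a point): Centre of the ball tip of the red switch's toggle
- blue_switch: Blue guarded switch, the same as the red one but for its blue guard; to be left alone. Axes and sizes as red_switch
- blue_guard (a joint): Blue guard angle (as red_guard); stays 0
- blue_toggle (a joint): Blue switch's toggle angle (as red_toggle); stays 0 (OFF)
- screw_jar: Small glass jar with a black cap, 30 mm across, 42 mm high, standing on the console between the two switches, towards the front; leave alone. Origin at the centre of its underside
- battery: Black camera battery, 56 x 38 x 20 mm, lying on the console between the switches, towards the rear; leave alone. Origin at the centre of its underside
- lens: Black camera lens, 68 mm across, 66 mm high, standing on the bench; leave alone. Origin at the centre of its underside
- flux_bottle: White bottle with a red cap, 40 mm across, 85 mm high, standing on the bench; leave alone. Origin at the centre of its underside
- screwdriver: Orange screwdriver lying on the bench, 160 mm long, 26 mm thick; leave alone. Origin under its middle
- solder_spool: Blue spool of solder, 60 mm across, 40 mm high, on the bench; leave alone. Origin at the centre of its underside

How it is judged (in metres and radians):
On the way, in this order (a step that is already met when the one before it is completed fails the run):
1. the red guard is back and stays open, the toggle still off (value of joint red_guard above 1.5 rad and value of joint red_toggle below 0.2 rad), for 0.2 s.
2. the toggle is flipped on with the guard open (value of joint red_toggle above 0.7 rad and value of joint red_guard above 1.2 rad), for 0.2 s.
3. the guard has dropped shut over the toggle (value of joint red_guard below 0.08 rad and value of joint red_toggle above 0.7 rad), for 0.2 s.
At the end, for the whole second after the job is handed in: The red toggle is ON (above 0.7 rad) and the red guard shut over it (below 0.08 rad); the blue guard is shut (below 0.08 rad) and its toggle still OFF (below 0.2 rad) (all of step 3 and value of joint blue_guard below 0.08 rad and value of joint blue_toggle below 0.2 rad); the robot touches nothing.
It fails at once if the blue guard is lifted (over 0.15 rad) or its toggle moved (over 0.2 rad) (value of joint blue_guard above 0.15 rad or value of joint blue_toggle above 0.2 rad).
It fails at once if the red switch is gripped or forced by the fingers (over 25 N) (contact force between red_switch and the fingers above 25 N).
It fails at once if a thing lying on the console or bench is lifted, carried or shoved (over 15 mm) (distance of any of screw_jar, battery, lens, flux_bottle, screwdriver, solder_spool from where it was at the start of the episode above 0.015 m).
It also fails if it takes over 59 s, if anything falls off the work surface, if the arm or the gripper's body presses on something with over 40 N, if the wrist force passes 120 N, or if a joint passes its speed limit or range.

## Working session

There is one attempt and no reset: what is moved stays moved. The work goes in short steps, Python scripts to look and compute and a shell command to move; the robot and the scene stay as the last step left them, time stands still between calls to the robot, and variables do not carry over. Pictures are saved under pics/ and viewed, at most 10 in all, crops included, and the job is handed in when it is done.

```bash
mkdir -p pics; ls
python3 - <<'E'
from station import *
import cv2,numpy as np
o=get_obs();print(o['time_s'],o['tcp_pos'],o['ee_rot'],o['finger_gap'])
for n in("top","side"):
    p=camera(n);cv2.imwrite(f"pics/{n}0.png",p["image"][:,:,::-1])
    print(n,p["T"][:3,3].round(3))
    for l in("console","red_switch","red_guard","red_guard_lip","blue_switch","blue_guard","screw_jar","battery","lens","flux_bottle","screwdriver","solder_spool"):
        r=look_for(p,l)
        print(l,[(np.round(a["xyz"],3).tolist(),round(a["confidence"],2)) for a in r[:2]])
E
```

```text
pics
0.0 [ 0.2914492  -0.60831526  0.23034165] [ 1.79904676e+02 -9.31683175e-03 -1.54403958e+02] 1.0056129550692048
top [ 0.296 -0.012  1.607]
console [([0.552, -0.029, 0.071], 0.65), ([0.539, -0.11, 0.119], 0.58)]
red_switch []
red_guard [([0.537, -0.111, 0.116], 0.88), ([0.608, -0.416, 0.041], 0.52)]
red_guard_lip [([0.541, -0.113, 0.114], 0.57)]
blue_switch [([0.546, 0.06, 0.119], 0.81), ([0.542, -0.111, 0.117], 0.42)]
blue_guard [([0.545, 0.059, 0.117], 0.63)]
screw_jar [([0.477, -0.028, 0.111], 0.38), ([0.539, -0.114, 0.122], 0.26)]
battery [([0.63, -0.041, 0.091], 0.58), ([0.544, 0.06, 0.116], 0.56)]
lens [([0.484, 0.34, 0.068], 0.65)]
flux_bottle [([0.596, 0.342, 0.085], 0.5), ([0.538, -0.113, 0.118], 0.26)]
screwdriver [([0.381, -0.43, 0.022], 0.81), ([0.608, -0.416, 0.04], 0.64)]
solder_spool [([0.597, 0.343, 0.082], 0.25)]
side [0.268 0.894 0.694]
console [([0.539, 0.094, 0.071], 0.63), ([0.542, 0.082, 0.107], 0.49)]
red_switch [([0.532, -0.089, 0.106], 0.81)]
red_guard [([0.537, -0.091, 0.114], 0.68)]
red_guard_lip [([0.537, -0.086, 0.116], 0.77), ([0.531, -0.087, 0.106], 0.51)]
blue_switch [([0.478, 0.368, 0.063], 0.65), ([0.543, 0.08, 0.106], 0.58)]
blue_guard [([0.54, 0.08, 0.116], 0.93)]
screw_jar [([0.482, -0.013, 0.1], 0.63), ([0.607, -0.395, 0.028], 0.28)]
battery [([0.634, -0.021, 0.09], 0.69)]
lens [([0.476, 0.37, 0.064], 0.85)]
flux_bottle [([0.593, 0.359, 0.053], 0.75)]
screwdriver [([0.386, -0.425, 0.016], 0.79)]
solder_spool [([0.612, -0.399, 0.029], 0.76)]
```

View pics/top0.png

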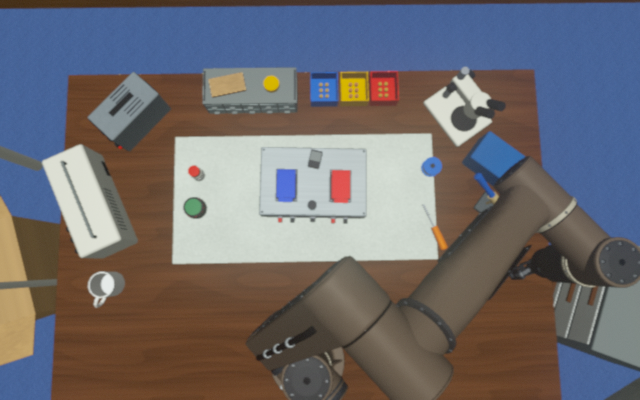

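```bash
cat > h.py <<'E'
from station import *
import cv2,numpy as np
def ray(p,u,v):
    d=np.linalg.inv(p["K"])@[u,v,1]; d=p["T"][:3,:3]@[d[0],-d[1],-d[2]]
    return p["T"][:3,3],d
def at_z(p,u,v,z):
    c,d=ray(p,u,v); return c+d*(z-c[2])/d[2]
def pix(p,X):
    T=p["T"]; q=T[:3,:3].T@(np.asarray(X)-T[:3,3]); q=p["K"]@[q[0],-q[1],-q[2]]; return q[:2]/q[2]
def rect(p,label,z):
    r=masks_of(p,label)[0]; m=r["pixels"].astype(np.uint8)
    vs,us=np.nonzero(m); P=np.array([at_z(p,u,v,z)[:2] for u,v in zip(us,vs)])
    return r["confidence"],m,P,cv2.minAreaRect((P*1000).astype(np.float32))
E
python3 - <<'E'
from h import *
p=camera("top")
print(p["K"].round(1).tolist(), [k for k in p])
for l,z in(("red_guard",.117),("blue_guard",.117),("console",.07)):
    c,m,P,R=rect(p,l,z);print(l,c,m.sum(),P.mean(0).round(4),R)
E
```

```text
[[490.8, 0.0, 315.2], [0.0, 490.8, 196.5], [0.0, 0.0, 1.0]] ['image', 'K', 'T', 'shot']
red_guard 0.95 561 [ 0.5388 -0.1152] ((536.0555419921875, -115.61328887939453), (55.63371658325195, 99.89688110351562), 88.70539093017578)
blue_guard 0.96 594 [0.5431 0.0539] ((541.7879028320312, 53.624359130859375), (55.48563003540039, 99.75065612792969), 89.305908203125)
console 0.77 5782 [ 0.5539 -0.0294] ((549.3811645507812, -29.724441528320312), (337.18780517578125, 241.2239990234375), 88.15260314941406)
```

The picture shows the red guard at pixel (341,186), on the right (y about -0.115), and the blue guard at (286,186). The jar is at (312,205) and the battery at (315,158), both between them. Console yaw is about -1.8°. I'll close the fingers and move to a point in front of the red switch.

```bash
python3 -m crank '[[[12,41,2,0,0,-2.3],[12,41,2,0,0,-2.3],[12,41,2,0,0,-2.3],[12,41,2,0,0,-2.3],[12,41,2,0,0,-2.3],[12,41,2,0,0,-2.3],[12,41,2,0,0,-2.3],[12,41,2,0,0,-2.3],[12,41,2,0,0,-2.3],[12,41,2,0,0,-2.3],[10,41,0,0,0,-2.3],[10,41,0,0,0,-2.3],[0,0,0,0,0,0],[0,0,0,0,0,0]]]' 1 20
python3 - <<'E'
from h import *
o=get_obs();print(o['q'],o['tcp_pos'],o['ee_rot'],o['finger_gap'])
p=camera("wrist");cv2.imwrite("pics/w1.png",p["image"][:,:,::-1])
print(p["T"].round(3).tolist())
for l,z in(("red_guard",.117),("blue_guard",.117),("red_switch",.117)):
  try:
    c,m,P,R=rect(p,l,z);print(l,c,m.sum(),P.mean(0).round(4),R)
  except Exception as e: print(l,e)
E
```

```text
time_s: 2.9
tcp_pos: [0.4318, -0.1158, 0.2516]
ee_rot: [180.0, 0.0, 178.2]
ft_force: [0.3, -0.2, 0.6]
finger_gap: -0.003
gripper_force: 0.0
[ 1.03953638e+01 -2.43981480e+00 -2.46203256e+01  5.41100507e-03
 -6.77930512e+01 -1.02211778e+02] [ 0.43184741 -0.1158112   0.25155048] [1.79999305e+02 2.68995925e-02 1.78185629e+02] -0.003316872460207467
[[0.032, -0.95, -0.31, 0.353], [0.999, 0.03, 0.009, -0.114], [0.001, -0.31, 0.951, 0.394], [0.0, 0.0, 0.0, 1.0]]
red_guard 0.68 852 [ 0.4908 -0.106 ] ((492.5438232421875, -107.56195068359375), (60.43008041381836, 33.35649490356445), 68.70540618896484)
blue_guard 0.69 7303 [0.5356 0.0484] ((538.3981323242188, 48.13722229003906), (76.28582763671875, 109.1629638671875), 88.68270874023438)
red_switch 0.78 1542 [ 0.4873 -0.1085] ((500.3476867675781, -112.13356018066406), (59.42898178100586, 52.61440658569336), 88.16597747802734)
```

View pics/w1.png

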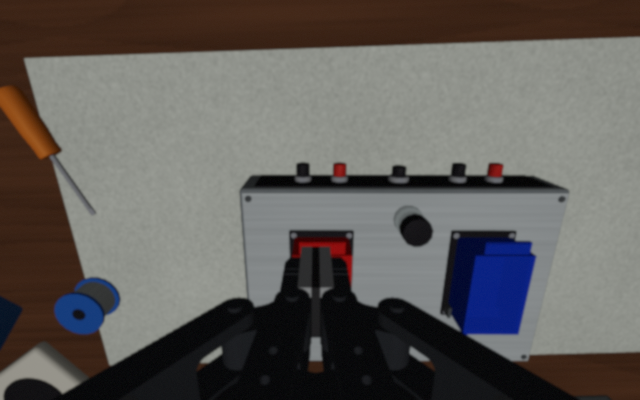

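The wrist view has image-up towards the robot. The console's front top corners are at about (242,191) and (568,190). The red base plate's front corners are at (290,232) and (353,232), and the fingers hide the rest of the guard. I'll convert these to positions.

Run:
```python
from h import *
p=camera("wrist")
for n,u,v,z in(("cL",242,190,.07),("cR",568,190,.07),("rR",290,232,.074),("rL",353,232,.074),("bR",453,232,.074),("bL",516,232,.074),("lipR",299,240,.118),("lipL",347,240,.118),("blip",485,241,.118),("blip",531,241,.118)):
    print(n,at_z(p,u,v,z).round(4))
t=camera("top")
r=(0.540,-.1155);a=np.radians(-1.8)
R=np.array([[np.cos(a),-np.sin(a)],[np.sin(a),np.cos(a)]])
for c in ((-46,-34,4),(-46,34,4),(-54,-21,48),(-54,21,48)):
    X=np.r_[R@np.array(c[:2])/1000+r,.07+c[2]/1000];print(c,pix(p,X).round(1),X.round(4))
for c in((-.09,-.085+.17,.0),(-.09,-.085-.085-.0,.0)): pass
cv2.imwrite("pics/w2.png",cv2.resize(p["image"][170:280,230:380,::-1],None,fx=5,fy=5,interpolation=cv2.INTER_CUBIC))
```

```text
cL [ 0.447  -0.1925  0.07  ]
cR [0.459  0.1373 0.07  ]
rR [ 0.4931 -0.1464  0.074 ]
rL [ 0.4955 -0.0808  0.074 ]
bR [0.4993 0.0234 0.074 ]
bL [0.5017 0.0891 0.074 ]
lipR [ 0.482  -0.1344  0.118 ]
lipL [ 0.4836 -0.0909  0.118 ]
blip [0.4892 0.0342 0.118 ]
blip [0.4907 0.0759 0.118 ]
(-46, -34, 4) [288.4 231.9] [ 0.493 -0.148  0.074]
(-46, 34, 4) [353.7 231.6] [ 0.4951 -0.0801  0.074 ]
(-54, -21, 48) [298.7 243.4] [ 0.4854 -0.1348  0.118 ]
(-54, 21, 48) [344.9 243.2] [ 0.4867 -0.0928  0.118 ]
```

View pics/w2.png

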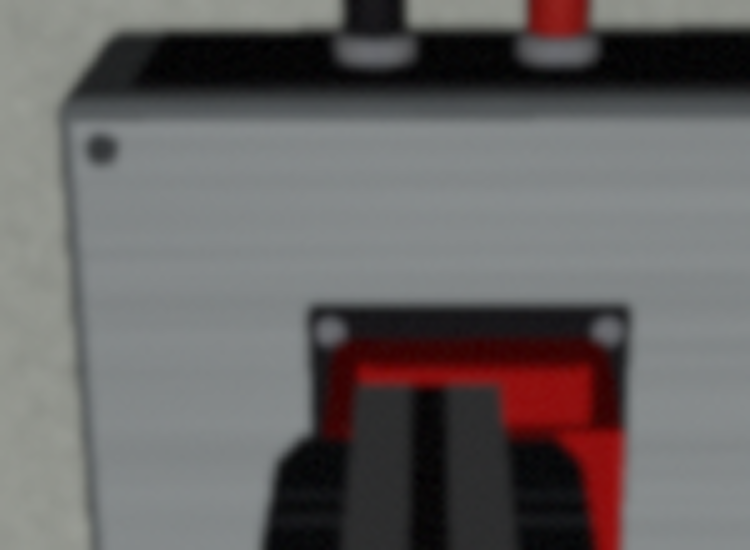

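The red switch origin is about (0.540, -0.113) and the lip's front edge about (0.486, -0.111), underside z 0.114. Next I'll tilt the tool 40° forward and go down in front of the lip.

```bash
python3 -m crank '[[[0,1,0,-0.25,-8,0],[0,1,0,-0.25,-8,0],[0,1,0,-0.25,-8,0],[0,1,0,-0.25,-8,0],[0,1,0,-0.25,-8,0],[4,0,-25,0,0,0],[4,0,-25,0,0,0],[4,0,-25,0,0,0],[4,0,-25,0,0,0],[4,0,-25,0,0,0],[0,0,-15,0,0,0],[0,0,-14,0,0,0],[0,0,0,0,0,0],[0,0,0,0,0,0]]]'
python3 - <<'E'
from h import *
o=get_obs();print(o['q'].round(1))
p=camera("side");c=pix(p,(.486,-.111,.114)).astype(int)
print(c,pix(p,o['tcp_pos']))
cv2.imwrite("pics/s1.png",cv2.resize(p["image"][c[1]-50:c[1]+50,c[0]-70:c[0]+70,::-1],None,fx=5,fy=5,interpolation=cv2.INTER_CUBIC))
E
```

```text
time_s: 4.6
tcp_pos: [0.4673, -0.1528, 0.131]
ee_rot: [175.8, 37.2, 178.0]
ft_force: [-0.1, 0.1, 0.2]
finger_gap: 0.0
gripper_force: 0.0
[  4.8  -5.  -57.4  -1.6  -0.2 -93.9]
[328 177] [338.22053545 165.70785487]
```

View pics/s1.png

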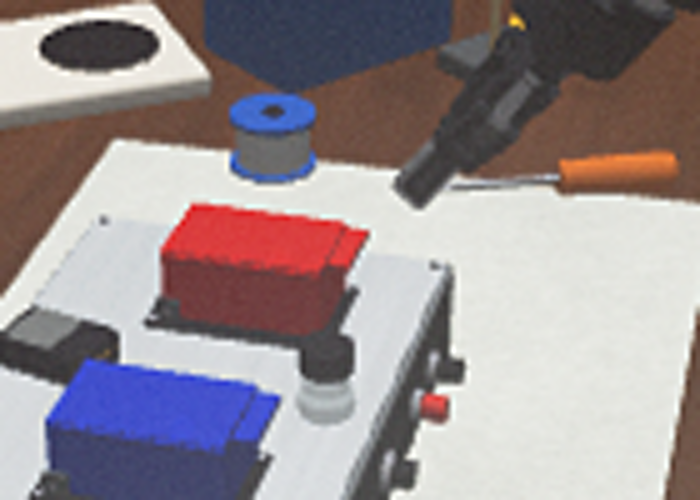

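That pose was out of reach: joints 3 and 5 are at their limits, and the tip is about 40 mm to the right at (405,190) in the crop. Nothing was touched. I'll go back up, reduce the tilt to about 25°, and correct y.

```bash
python3 -m crank '[[[0,0,25,0,0,0],[0,10,25,0,0,0],[-2,10,10,-0.85,4.3,-0.6],[-2,10,0,-0.85,4.3,-0.6],[-2,10,0,-0.85,4.3,-0.6],[-2,0,0,-0.85,0,-0.6],[0,0,0,0,0,0],[0,0,0,0,0,0]]]'
python3 -c "
from h import *
o=get_obs();print(o['q'].round(1))"
```

```text
time_s: 5.45
tcp_pos: [0.4587, -0.1124, 0.191]
ee_rot: [-179.8, 24.5, 177.8]
ft_force: [-0.2, -0.4, 0.8]
finger_gap: -0.0
gripper_force: 0.0
[  15.8  -12.1  -52.1   16.5  -27.6 -121.1]
```

```bash
python3 -m crank '[[[0,0,-15,0,0,0],[0,0,-15,0,0,0],[0,0,-15,0,0,0],[0,0,0,0,0,0]]]'
python3 -c "
from h import *
o=get_obs();print(o['q'].round(1))"
```

```text
time_s: 5.85
tcp_pos: [0.4601, -0.113, 0.1463]
ee_rot: [-179.8, 24.4, 177.8]
ft_force: [-0.6, -0.7, -0.1]
finger_gap: 0.001
gripper_force: 0.0
[  13.9   -7.9  -58.2   23.1  -17.5 -126.9]
```

```bash
python3 -m crank '[[[0,1,0,0,4.7,0],[0,1,0,0,4.7,0],[3,0,-10,0,0,0],[3,0,-15,0,0,0],[2,0,-12,0,0,0],[0,0,-10,0,0,0],[0,0,0,0,0,0],[0,0,0,0,0,0]]]'
python3 -c "
from h import *
o=get_obs();print(o['q'].round(1))"
```

```text
time_s: 6.65
tcp_pos: [0.4668, -0.1109, 0.0994]
ee_rot: [-179.4, 14.9, 177.9]
ft_force: [0.7, -0.6, 0.3]
finger_gap: -0.001
gripper_force: 0.0
[  13.6    1.8  -49.7   11.   -24.6 -115.2]
```

```bash
python3 -m crank '[[[5,0,0,0,0,0],[5,0,0,0,0,0],[3,0,1,0,0,0],[2,0,5,0,0,0],[3,0,6,0,0,0],[3,0,6,0,0,0],[3,0,5,0,0,0],[4,0,5,0,0,0],[4,0,5,0,0,0],[0,0,0,0,0,0]]]'
python3 - <<'E'
from h import *
o=get_obs();print(o['q'].round(1))
p=camera("side");c=pix(p,(.486,-.111,.114)).astype(int)
cv2.imwrite("pics/s2.png",cv2.resize(p["image"][c[1]-60:c[1]+40,c[0]-80:c[0]+60,::-1],None,fx=5,fy=5,interpolation=cv2.INTER_CUBIC))
E
```

```text
time_s: 7.65
tcp_pos: [0.5008, -0.1104, 0.1332]
ee_rot: [-179.5, 15.1, 177.9]
ft_force: [-0.2, -0.3, -0.2]
finger_gap: 0.001
gripper_force: 0.2
[  12.7    2.1  -42.6    8.4  -31.1 -111.5]
```

View pics/s2.png

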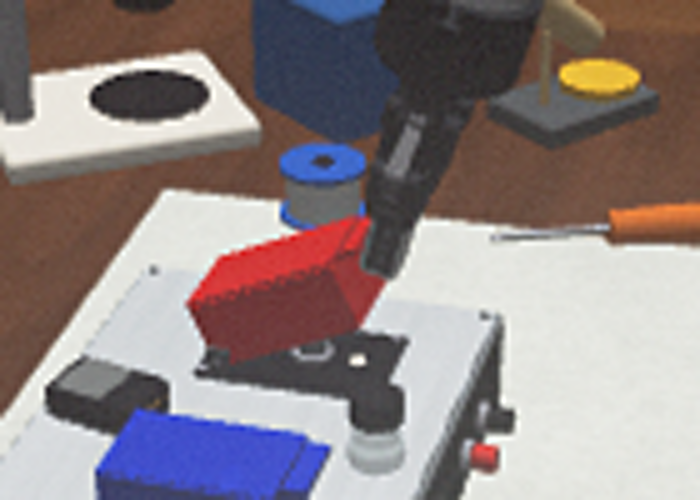

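The guard is up about 20-25°, with the fingertip behind and under the lip at (375,250), and the white OFF dot shows at (357,358). I'll continue along the arc.

```bash
python3 -m crank '[[[6,0,7,0,0,0],[6,0,6,0,0,0],[7,0,6,0,0,0],[7,0,5,0,0,0],[8,0,4,0,0,0],[8,0,4,0,0,0],[8,0,3,0,0,0],[9,0,2,0,0,0],[9,0,1,0,0,0],[9,0,1,0,0,0],[9,0,0,0,0,0],[9,0,-1,0,0,0],[8,0,-1,0,0,0],[0,0,0,0,0,0],[0,0,0,0,0,0],[0,0,0,0,0,0]]]'
python3 - <<'E'
from h import *
o=get_obs();print(o['q'].round(1))
p=camera("side");c=pix(p,(.486,-.111,.114)).astype(int)
cv2.imwrite("pics/s3.png",cv2.resize(p["image"][c[1]-60:c[1]+40,c[0]-80:c[0]+60,::-1],None,fx=5,fy=5,interpolation=cv2.INTER_CUBIC))
E
```

```text
time_s: 9.3
tcp_pos: [0.6019, -0.1107, 0.1691]
ee_rot: [-179.4, 15.0, 177.9]
ft_force: [0.2, -0.2, -0.4]
finger_gap: 0.003
gripper_force: 0.0
[  10.1    9.3  -27.6    5.9  -38.7 -106.4]
```

View pics/s3.png

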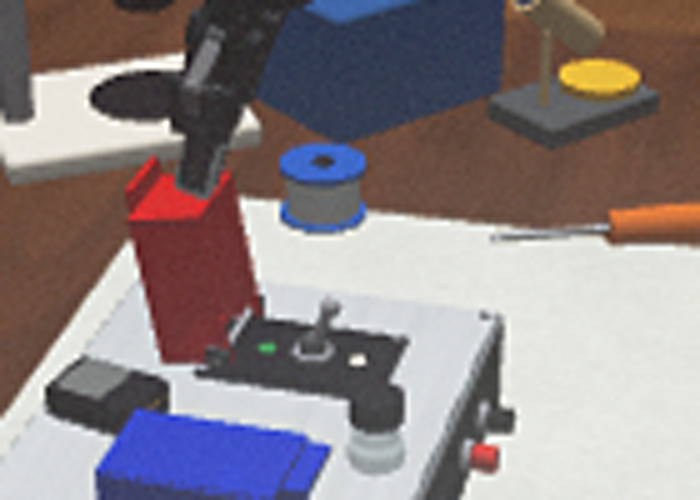

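The guard is fully back, and the toggle at (325,310) still leans to the white dot (OFF). I'll retract over the front and come down in front of the toggle.

```bash
python3 -m crank '[[[-10,0,10,0,0,0],[-25,0,5,0,0,0],[-30,0,0,0,0,0],[-30,-1,0,0,0,0],[-12,-1,-10,0,0,0],[0,0,-25,0,0,0],[0,0,-25,0,0,0],[0,0,-20,0,0,0],[0,0,-10,0,0,0],[0,0,0,0,0,0],[0,0,0,0,0,0]]]'
```

```text
time_s: 10.45
tcp_pos: [0.4953, -0.1127, 0.095]
ee_rot: [-179.4, 15.0, 178.0]
ft_force: [0.2, 1.2, 0.9]
finger_gap: 0.0
gripper_force: 0.0
```

```bash
python3 -m crank '[[[5,0,0,0,0,0],[5,0,0,0,0,0],[4,0,0,0,0,0],[4,0,0,0,0,0],[4,0,0,0,0,0],[4,0,0,0,0,0],[4,0,0,0,0,0],[3,0,0,0,0,0],[0,0,0,0,0,0],[0,0,0,0,0,0]]]'
python3 - <<'E'
from h import *
p=camera("side");c=pix(p,(.486,-.111,.114)).astype(int)
cv2.imwrite("pics/s4.png",cv2.resize(p["image"][c[1]-60:c[1]+40,c[0]-80:c[0]+60,::-1],None,fx=5,fy=5,interpolation=cv2.INTER_CUBIC))
E
```

```text
time_s: 11.45
tcp_pos: [0.5287, -0.1126, 0.0943]
ee_rot: [-179.4, 15.0, 177.9]
ft_force: [0.1, -0.2, -0.2]
finger_gap: 0.001
gripper_force: 0.0
```

View pics/s4.png

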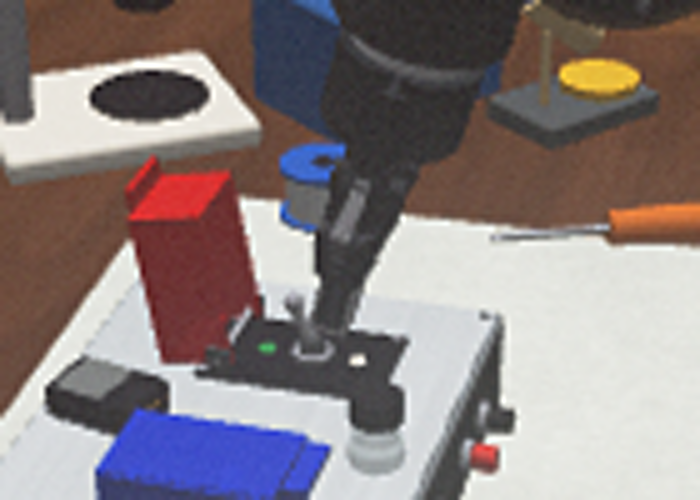

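The toggle's ball at (293,303) now leans to the green dot, so it has snapped ON, and there is no force on the tool. I'll retract, go up and over the guard, straighten the tool and come down behind it.

```bash
python3 -m crank '[[[-10,0,0,0,0,0],[-20,0,5,0,0,0],[-5,0,30,0,0,0],[0,0,40,0,0,0],[0,0,40,0,0,0],[0,0,35,0,0,0],[15,0,10,0,5,0],[25,-1,0,0,5,0],[30,-1,0,0,5,0],[35,-1,0,0,0,0],[35,-1,0,0,0,0],[30,0,0,0,0,0],[13,0,0,0,0,0],[0,0,0,0,0,0],[0,0,0,0,0,0]]]'
```

```text
time_s: 13.0
tcp_pos: [0.6754, -0.1166, 0.2536]
ee_rot: [-178.9, -0.1, 178.0]
ft_force: [-0.1, -0.3, -0.5]
finger_gap: 0.004
gripper_force: 0.0
```

```bash
python3 -m crank '[[[6,0,-10,0,0,0],[0,0,-30,0,0,0],[0,0,-30,0,0,0],[0,0,-25,0,0,0],[0,0,-13,0,0,0],[0,0,0,0,0,0],[-8,0,0,0,0,0],[-8,0,0,0,0,0],[-6,0,0,0,0,0],[-5,0,0,0,0,0],[-5,0,0,0,0,0],[0,0,0,0,0,0]]]'
python3 - <<'E'
from h import *
p=camera("side");c=pix(p,(.486,-.111,.114)).astype(int)
cv2.imwrite("pics/s5.png",cv2.resize(p["image"][c[1]-60:c[1]+40,c[0]-80:c[0]+60,::-1],None,fx=5,fy=5,interpolation=cv2.INTER_CUBIC))
E
```

```text
time_s: 14.2
tcp_pos: [0.6498, -0.1166, 0.1467]
ee_rot: [-178.9, 0.0, 178.0]
ft_force: [-0.8, 0.2, -0.4]
finger_gap: 0.001
gripper_force: 0.0
```

View pics/s5.png

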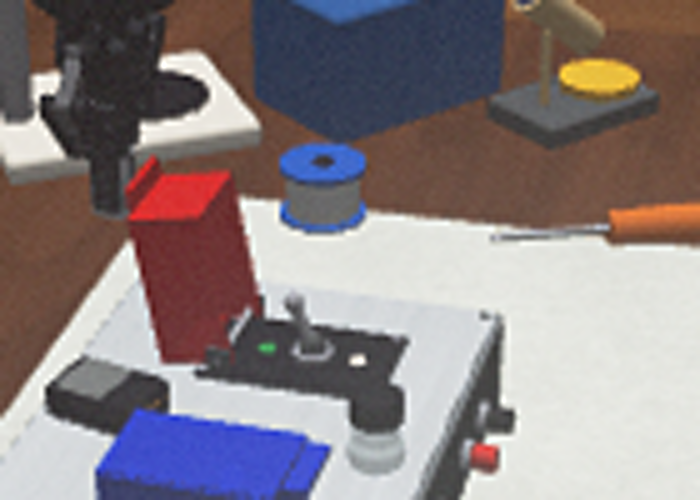

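The finger at (110,200) is right behind the lip, and the toggle is ON. I'll pull the guard gently forward past its balance point, then back away.

```bash
python3 -m crank '[[[-5,0,0,0,0,0],[-5,0,0,0,0,0],[-5,0,0,0,0,0],[-5,0,0,0,0,0],[-5,0,0,0,0,0],[-5,0,0,0,0,0],[-5,0,0,0,0,0],[-5,0,0,0,0,0],[-5,0,0,0,0,0],[-5,0,0,0,0,0],[-4,0,0,0,0,0],[-4,0,0,0,0,0],[0,0,0,0,0,0],[0,0,0,0,0,0],[0,0,0,0,0,0],[0,0,0,0,0,0],[10,0,10,0,0,0],[10,0,30,0,0,0],[0,0,40,0,0,0],[0,0,30,0,0,0]]]'
python3 - <<'E'
from h import *
p=camera("side");c=pix(p,(.486,-.111,.114)).astype(int)
cv2.imwrite("pics/s6.png",cv2.resize(p["image"][c[1]-60:c[1]+40,c[0]-80:c[0]+60,::-1],None,fx=5,fy=5,interpolation=cv2.INTER_CUBIC))
E
```

```text
time_s: 16.25
tcp_pos: [0.613, -0.1168, 0.2582]
ee_rot: [-178.9, 0.0, 178.0]
ft_force: [1.2, 0.1, -0.2]
finger_gap: -0.001
gripper_force: 0.0
```

View pics/s6.png

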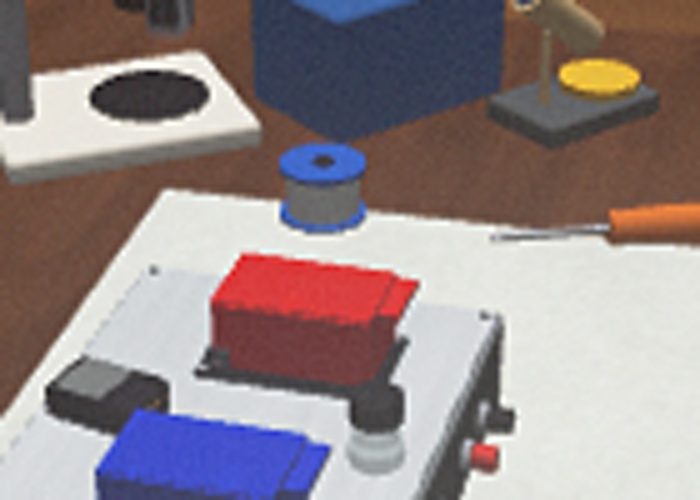

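The red guard at (310,320) is fully shut, and the blue guard, jar and battery look undisturbed. The arm is clear of everything, so I'll let it settle briefly and hand in.

```bash
python3 -m crank '[[[0,0,0,0,0,0],[0,0,0,0,0,0],[0,0,0,0,0,0],[0,0,0,0,0,0],[0,0,0,0,0,0]]]' && python3 -c "
from station import hand_in
print(hand_in())"
```

```text
time_s: 16.8
tcp_pos: [0.6121, -0.1167, 0.2554]
ee_rot: [-178.9, -0.1, 178.0]
ft_force: [-0.3, 0.2, 0.2]
finger_gap: 0.0
gripper_force: 0.0
the job is handed in; nothing more can be done
None
```

The red toggle was flipped ON and its guard dropped shut over it, with the blue switch and loose items left alone as far as the camera shows; I handed the job in at 16.8 s, and no verdict was returned.

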